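# File the returned cassettes in their sections

## Task

File the four cassettes standing on the counter: put each one into the free front space of the carton whose section colour (divider card and stickers) matches its own sticker, standing upright on the carton's floor with the spine sticker up and lined up with the tapes already filed behind it. Leave the mug and the roll of price labels where they are.

Things in the scene. Friction and masses are not known exactly. Their poses are not given: they have to be found in the camera images.
- tape_red_mid (a point): Loose audio cassette in its closed clear case, standing on its long edge on the counter, red section sticker (60 mm long) over the middle of its spine, which is up. 17 mm thick (own x), 109 mm long (own y), 70 mm tall (own z), about 80 g. The point is its centre, 35 mm above its lower edge. It may be filed either way round.
- tape_yellow_mid (a point): Loose audio cassette in its closed clear case, standing on its long edge on the counter, yellow section sticker (60 mm long) over the middle of its spine, which is up. 17 mm thick (own x), 109 mm long (own y), 70 mm tall (own z), about 80 g. The point is its centre, 35 mm above its lower edge. It may be filed either way round.
- tape_blue_mid (a point): Loose audio cassette in its closed clear case, standing on its long edge on the counter, blue section sticker (60 mm long) over the middle of its spine, which is up. 17 mm thick (own x), 109 mm long (own y), 70 mm tall (own z), about 80 g. The point is its centre, 35 mm above its lower edge. It may be filed either way round.
- tape_green_mid (a point): Loose audio cassette in its closed clear case, standing on its long edge on the counter, green section sticker (60 mm long) over the middle of its spine, which is up. 17 mm thick (own x), 109 mm long (own y), 70 mm tall (own z), about 80 g. The point is its centre, 35 mm above its lower edge. It may be filed either way round.
- space_red (a point): Middle of the free floor at the front of the fixed red carton, 4 mm above counter; x to the carton's back, y along its width, z up. Free floor 102 (x) by 130 mm (y), walls round it 26 mm above counter. From x = +52 mm stand 3 fixed tapes with red stickers (tops 74 mm above counter, long sides along y), then a red divider card (x = +111, top 92 mm); red patch on front wall.
- space_yellow (a point): Middle of the free floor at the front of the fixed yellow carton, 4 mm above counter; x to the carton's back, y along its width, z up. Free floor 102 (x) by 130 mm (y), walls round it 26 mm above counter. From x = +52 mm stand 3 fixed tapes with yellow stickers (tops 74 mm above counter, long sides along y), then a yellow divider card (x = +111, top 92 mm); yellow patch on front wall.
- space_blue (a point): Middle of the free floor at the front of the fixed blue carton, 4 mm above counter; x to the carton's back, y along its width, z up. Free floor 102 (x) by 130 mm (y), walls round it 26 mm above counter. From x = +52 mm stand 3 fixed tapes with blue stickers (tops 74 mm above counter, long sides along y), then a blue divider card (x = +111, top 92 mm); blue patch on front wall.
- space_green (a point): Middle of the free floor at the front of the fixed green carton, 4 mm above counter; x to the carton's back, y along its width, z up. Free floor 102 (x) by 130 mm (y), walls round it 26 mm above counter. From x = +52 mm stand 3 fixed tapes with green stickers (tops 74 mm above counter, long sides along y), then a green divider card (x = +111, top 92 mm); green patch on front wall.
- mug: White ceramic mug with a handle, 80 mm across, 92 mm tall, bystander on the counter at the left end of the row of loose tapes. The origin is the centre of its underside; z up.
- label_roll: Roll of white price labels standing flat like a ring, 60 mm across, hole 24 mm, 28 mm tall, bystander in the row of loose tapes. The origin is the centre of its underside; z up.
Things that resemble listed ones, but are neither listed nor needed, are in the scene too. What is shaped like the part that bears tape_red_mid but orange or pink is not meant.

How it is judged (in metres and radians):
At the end, for the whole second after the job is handed in: Each cassette stands free and at rest in the carton of its colour: centre within 48 mm (depth) and 15 mm (width) of the middle of the free space, lower edge on the floor within 5 mm, upright and spine up within 0.15 rad, parallel to the filed tapes within 0.26 rad (x of tape_red_mid in the frame of space_red between -0.048 and 0.048 m and y of tape_red_mid in the frame of space_red between -0.015 and 0.015 m and z of tape_red_mid in the frame of space_red between 0.03 and 0.04 m and angle between each of tape_red_mid, tape_yellow_mid, tape_blue_mid, tape_green_mid's own z axis and vertical below 0.15 rad and angle between the y axis of tape_red_mid and the y axis of space_red, either way round below 0.26 rad and linear speed of each of tape_red, tape_yellow, tape_blue, tape_green below 0.02 m/s and x of tape_yellow_mid in the frame of space_yellow between -0.048 and 0.048 m and y of tape_yellow_mid in the frame of space_yellow between -0.015 and 0.015 m and z of tape_yellow_mid in the frame of space_yellow between 0.03 and 0.04 m and angle between the y axis of tape_yellow_mid and the y axis of space_yellow, either way round below 0.26 rad and x of tape_blue_mid in the frame of space_blue between -0.048 and 0.048 m and y of tape_blue_mid in the frame of space_blue between -0.015 and 0.015 m and z of tape_blue_mid in the frame of space_blue between 0.03 and 0.04 m and angle between the y axis of tape_blue_mid and the y axis of space_blue, either way round below 0.26 rad and x of tape_green_mid in the frame of space_green between -0.048 and 0.048 m and y of tape_green_mid in the frame of space_green between -0.015 and 0.015 m and z of tape_green_mid in the frame of space_green between 0.03 and 0.04 m and angle between the y axis of tape_green_mid and the y axis of space_green, either way round below 0.26 rad); the robot touches nothing.
It fails at once if the mug is shifted by more than 30 mm or tipped (distance of mug from where it was at the start of the episode above 0.03 m or angle between mug's own z axis and vertical above 0.5 rad).
It fails at once if the label roll is shifted by more than 30 mm or tipped (distance of label_roll from where it was at the start of the episode above 0.03 m or angle between label_roll's own z axis and vertical above 0.5 rad).
It also fails if it takes over 115 s, if anything falls off the work surface, if the arm or the gripper's body presses on something with over 40 N, if the wrist force passes 120 N, or if a joint passes its speed limit or range.

## Robot

A 6-joint arm with a two-finger parallel gripper is mounted at the origin on the work surface. World frame = base frame: x ahead of the robot, y to its left, z up, the work surface at z = 0. Lengths are in m, angles in degrees, forces in N, time in s.
With the tool pointing down it reaches from about 0.35 to 0.875 m from the base axis. Payload 4.2 kg.
Tool frame: the origin (TCP) lies midway between the tips of the shut fingers; the grasp point (between the pads) lies 19 mm behind it; z points along the fingers, y is the line along which they close (so a half turn about z gives the same grasp; the last joint's range is limited). The gripper opens to 87 mm and grips with 3 to 60 N. Pads are 19 mm wide; open, the fingers measure 117 mm over their backs; the gripper's body (75 mm by 190 mm) begins 51 mm behind the grasp point.
Start: joints at [87.64, 22.042, 0.453, 0, -68.411, -14.817], TCP at [0.185, 0.597, 0.223] pointing down, gripper open.
Joint ranges: [-179.83, 179.83], [-69.29, 118.12], [-61.27, 80.66], [-181.25, 117.63], [-171.15, -9.14], [-177.46, 177.46]. Speed limits (degrees/s): [159.86, 159.86, 180, 180, 180, 180].

## Interface

Orientations are given as [roll, pitch, yaw] about the fixed x, y, z axes, in that order (R = Rz(yaw) Ry(pitch) Rx(roll)).
In Python, from workcell import env gives the robot as it stands. The module is installed in compiled form; this text tells all that it offers. Calls block until the motion is done:
- env.goto(position, orientation): joint-space move of the TCP to a pose.
- env.move_straight(position, rotation=None, rate=0.15, force_limit=None): straight line of the TCP; rotation=None keeps the orientation; rate is the mean speed in m/s. With force_limit (N) it stops when the force on the tool has changed by that much, and returns True; else False.
- env.set_joints(angles): joint-space move.
- env.gripper_to(opening, grasp_force=None): opening from 0.0 (shut) to 1.0 (fully open); grasp_force is the grip in N (None keeps the last); returns when the fingers have stopped.
- env.dwell(seconds).
- env.inverse_kinematics(position, orientation): joint angles nearest the present ones, or None.
- env.read_state(): the state.
- env.grab_frame(name): name is "scene" or "top"; returns a dict with "image" (480x640x3 uint8, blue, green, red), "fx", "fy", "cx", "cy" (pixels), "position" and "orientation" of the camera in the world. Camera axes: x right, y up, looking along -z (the intrinsics and any distortion apply to the point x, -y, -z); pixel columns grow to the right and rows downward; lengths in m; the calibration is good to about 2 mm. A picture is of the moment at which its call begins. There is no depth.
A pose or a line that the arm cannot do raises env.Unreachable and nothing moves.
- env.close_job(): hands the job in, once; it reports no verdict.
Trained networks look in a picture, given as the dict that the camera call returned (one of the last four; its "shot" number tells which), for a name from the list of things; names that differ only in an ending like _2 or _b are one class to them, and where a whole thing is asked for, a point or a joint stands for the part that bears it (a point fixed in the world has none). Each returns a list of dicts, best first, with "score" (0 to 1); they miss things now and then, are a little off and sometimes report something else, mostly with a low value. They report only what shows in the picture. A call takes as long as a camera call. They do not tell look-alikes from the thing itself.
- env.search_frame(picture, thing): "xyz" ([x, y, z] in m, in world coordinates, good to about 4 mm: the middle of the surface that is visible of it).
- env.trace(picture, thing): "mask" (480x640 bool, what is visible of it).
The state is a dict: "clock": time; "joint_positions": joint angles; "qvel": joint speeds; "joint_torque": joint torques, N m; "position": TCP position; "tool_rot": TCP orientation; "force": force on the tool from outside, world axes, zero at the start; "wrist_torque": the same for the moment, N m; "opening": opening from 0.0 (shut) to 1.0 (fully open).
Only numpy, scipy, OpenCV 4.12 (cv2) and the standard library are available. Lean on these libraries where they do the work, as an engineer would, in place of code of your own. Each camera call takes 0.05 s, during which the arm holds its last target. There are 200 camera calls.

## Working session

There is one attempt and no reset: what is moved stays moved. The work goes in short steps, each a Python script; the robot and the scene stay as the last script left them, time stands still between calls to the robot, and variables do not carry over. Pictures are saved under pics/ and viewed, on a budget of 14 in all, crops included, one or two more only if the job needs it, and the job is handed in when it is done.

```bash
mkdir -p pics; python3 - <<'E'
from workcell import env
import cv2,numpy as np
for n in ["top","scene"]:
    f=env.grab_frame(n); cv2.imwrite(f"pics/{n}0.png",f["image"])
    print(n,f["fx"],f["fy"],f["cx"],f["cy"],f["position"],f["orientation"],[k for k in f])
    for t in ["tape_red_mid","tape_yellow_mid","tape_blue_mid","tape_green_mid","space_red","space_yellow","space_blue","space_green","mug","label_roll"]:
        print(t,[(np.round(r["xyz"],3).tolist(),round(r["score"],2)) for r in env.search_frame(f,t)])
print(env.read_state())
E
```

```text
top 517.522960848729 517.522960848729 318.2446399376272 231.3640569311897 [ 0.24345276 -0.02346703  1.10745643] [ 11.64994422  -0.22086899 -84.37928563] ['image', 'fx', 'fy', 'cx', 'cy', 'position', 'orientation', 'shot']
tape_red_mid [([0.495, -0.487, 0.066], 0.89), ([0.424, -0.009, 0.068], 0.71), ([0.301, 0.242, 0.072], 0.66)]
tape_yellow_mid [([0.436, -0.296, 0.068], 0.95)]
tape_blue_mid [([0.431, 0.297, 0.069], 0.91)]
tape_green_mid [([0.425, 0.151, 0.072], 0.92)]
space_red [([0.641, -0.084, 0.02], 0.64)]
space_yellow [([0.659, -0.302, 0.019], 0.82)]
space_blue [([0.647, 0.124, 0.021], 0.58)]
space_green [([0.669, 0.306, 0.022], 0.62)]
mug [([0.48, 0.44, 0.05], 0.95), ([0.666, 0.305, 0.022], 0.53)]
label_roll [([0.451, -0.145, 0.026], 0.96), ([0.648, 0.124, 0.021], 0.59)]
scene 500.10818051985393 500.10818051985393 315.2762129549131 239.485041059374 [1.52584917 0.10502811 0.76349093] [56.85530128 -1.11693388 97.76685768] ['image', 'fx', 'fy', 'cx', 'cy', 'position', 'orientation', 'shot']
tape_red_mid [([0.44, -0.008, 0.04], 0.96), ([0.312, 0.249, 0.046], 0.69), ([0.503, -0.486, 
[... 438 characters left out ...]
 [([0.471, -0.136, 0.022], 0.9)]
{'clock': 1.1, 'joint_positions': array([ 8.76398516e+01,  2.20401957e+01,  4.52863000e-01, -1.35710629e-03,
       -6.84124902e+01, -1.48176121e+01]), 'qvel': array([-0.00044559, -0.01328156, -0.0539149 , -0.0556243 ,  0.04383482,
        0.05050726]), 'joint_torque': array([-3.95168208e-04, -3.90482819e+01,  1.87626529e+01,  4.22453776e+00,
        1.55576016e-02, -1.42693153e-05]), 'position': array([0.18453893, 0.59710332, 0.22256383]), 'tool_rot': array([ 1.79999848e+02,  1.26522991e-03, -1.71782598e+01]), 'force': array([ 0.03772237, -0.9974679 ,  0.10917526]), 'wrist_torque': array([-0.0321044 ,  0.07241552, -0.01665877]), 'opening': 1.003491066162648}
```

View pics/top0.png

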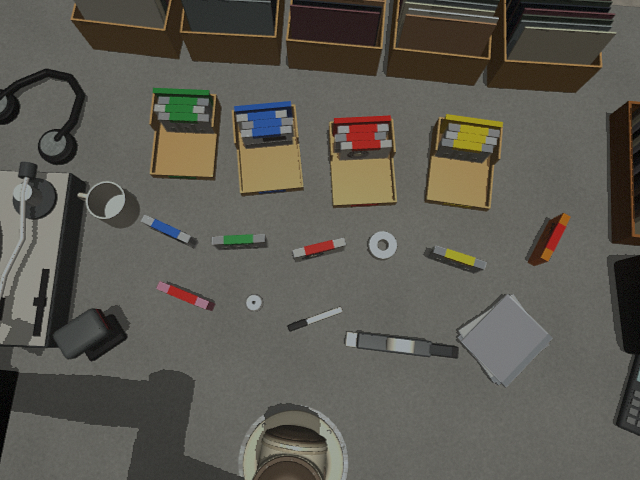

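View pics/scene0.png

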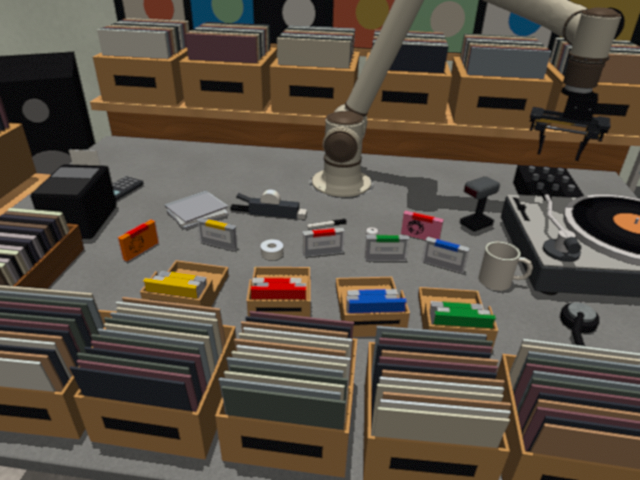

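Red candidates in the top picture: (319,248) has a grey case, (185,295) a pink one and (550,240) an orange one. By the description it is (319,248). I'll measure the stickers and overlay the model on a crop to check.

```bash
cat > h.py <<'E'
from workcell import env
import cv2,numpy as np
from scipy.spatial.transform import Rotation as R
def cam(f): return R.from_euler('xyz',f["orientation"],degrees=True).as_matrix(),np.array(f["position"])
def unproj(f,uv,z):
    M,p=cam(f); uv=np.atleast_2d(uv).astype(float)
    d=np.c_[(uv[:,0]-f["cx"])/f["fx"],-(uv[:,1]-f["cy"])/f["fy"],-np.ones(len(uv))]@M.T
    return p+d*((z-p[2])/d[:,2])[:,None]
def proj(f,P):
    M,p=cam(f); c=(np.atleast_2d(P)-p)@M
    return np.c_[f["cx"]+f["fx"]*c[:,0]/-c[:,2],f["cy"]-f["fy"]*c[:,1]/-c[:,2]]
HUE={"red":(0,6),"yellow":(22,34),"blue":(105,125),"green":(50,75)}
def cmask(img,c):
    h=cv2.cvtColor(img,cv2.COLOR_BGR2HSV); lo,hi=HUE[c]
    m=(h[...,0]>=lo)&(h[...,0]<=hi)
    if c=="red": m|=h[...,0]>=174
    return m&(h[...,1]>150)&(h[...,2]>60)
def blobs(f,c,z):
    "sticker blobs at height z: centre xy, long, short (m), yaw of long axis from +y (deg), pixel, area"
    n,l,s,ce=cv2.connectedComponentsWithStats(cmask(f["image"],c).astype(np.uint8),connectivity=4); o=[]
    for i in range(1,n):
        if s[i,4]<25: continue
        v,u=np.nonzero(l==i); P=unproj(f,np.c_[u,v],z)[:,:2]
        (x,y),(a,b),_=r=cv2.minAreaRect((P*1000).astype(np.float32))
        w,V=np.linalg.eigh(np.cov(P.T)); d=V[:,1]*np.sign(V[1,1])
        o.append(dict(xy=np.round(P.mean(0),4),box=np.round([x/1000,y/1000],4),L=round(max(a,b)),W=round(min(a,b)),yaw=round(np.degrees(np.arctan2(-d[0],d[1])),1),px=ce[i].round(),n=int(s[i,4])))
    return o
E
python3 - <<'E'
from h import *
f=env.grab_frame("top")
for c in HUE:
    print(c)
    for b in blobs(f,c,.072): print("  ",*b.values())
cv2.imwrite("pics/c1.png",cv2.resize(f["image"][75:315,135:535],(800,480),interpolation=cv2.INTER_CUBIC))
E
```

```text
red
   [ 0.7091 -0.0752] [ 0.7092 -0.0758] 121 13 8.7 [362. 119.] 320
   [ 0.6714 -0.081 ] [ 0.6701 -0.0799] 69 60 -24.7 [363. 136.] 705
   [ 0.4935 -0.4889] [ 0.4935 -0.4888] 60 19 64.7 [555. 236.] 273
   [ 0.4233 -0.0106] [ 0.4235 -0.0108] 58 18 19.6 [319. 247.] 254
   [0.3018 0.2512] [0.3018 0.2513] 59 18 -16.6 [182. 294.] 273
yellow
   [ 0.7304 -0.3134] [ 0.7305 -0.3135] 123 13 -2.8 [474. 120.] 324
   [ 0.691  -0.3087] [ 0.6898 -0.3077] 71 62 38.4 [471. 138.] 719
   [ 0.4319 -0.2966] [ 0.4322 -0.2962] 58 18 -12.8 [460. 257.] 254
blue
   [0.7182 0.1406] [0.7181 0.1405] 121 12 11.4 [262. 106.] 296
   [0.6805 0.1308] [0.6805 0.1311] 68 56 -18.6 [265. 123.] 665
   [0.4317 0.3054] [0.4317 0.3059] 58 18 -19.4 [165. 228.] 242
green
   [0.7348 0.3197] [0.7345 0.3201] 120 11 3.1 [181.  91.] 266
   [0.696  0.3124] [0.696  0.3127] 68 54 -19.3 [181. 108.] 599
```

View pics/c1.png

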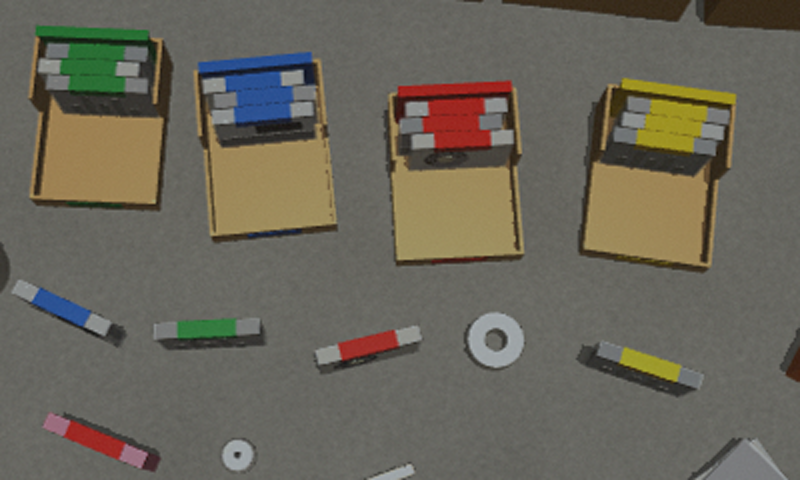

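Red, yellow and blue stickers measure about 58x18 mm, so those are good. The loose green one was missed by my hue threshold, and the filed tapes are staggered sideways. I'll fit the cartons from the dividers and overlay the result.

```bash
cat >> h.py <<'E'
HUE["green"]=(45,90)
def measure(f):
    S,T={},{}
    for c in HUE:
        bb=blobs(f,c,.07)
        T[c]=[b for b in bb if b["xy"][0]<.55 and abs(b["L"]-59)<8 and b["W"]<24]
        m=cmask(f["image"],c)
        dv=[b for b in blobs(f,c,.088) if b["L"]>105 and b["W"]<20][0]
        a=np.radians(dv["yaw"]); ex=np.array([np.cos(a),np.sin(a)])
        S[c]=(dv["box"]-.111*ex,a,dv["L"])
    return S,T
E
sed -i 's/h\[...,2\]>60)/h[...,2]>45)/; s/h\[...,1\]>150/h[...,1]>130/' h.py
python3 - <<'E'
from h import *
f=env.grab_frame("top"); S,T=measure(f)
im=cv2.resize(f["image"],None,fx=2,fy=2,interpolation=cv2.INTER_CUBIC)
def poly(P,col): cv2.polylines(im,[np.int32(proj(f,P)*2+.5)],True,col,1)
for c in HUE:
    s,a,L=S[c]; print(c,s,np.degrees(a),L,[(b["xy"],b["yaw"],b["L"],b["W"]) for b in T[c]])
    Rm=np.array([[np.cos(a),-np.sin(a)],[np.sin(a),np.cos(a)]])
    for z,col in ((.004,(255,0,255)),(.026,(255,255,0))):
        poly(np.c_[s+np.array([[-.051,-.065],[.051,-.065],[.051,.065],[-.051,.065]])@Rm.T,np.full(4,z)],col)
cv2.imwrite("pics/c2.png",im[150:550,270:1070])
E
```

```text
Traceback (most recent call last):
  File "h.py", line 35, in measure
    dv=[b for b in blobs(f,c,.088) if b["L"]>105 and b["W"]<20][0]
       ~~~~~~~~~~~~~~~~~~~~~~~~~~~~~~~~~~~~~~~~~~~~~~~~~~~~~~~~^^^
IndexError: list index out of range
```

```bash
sed -i 's/h\[...,2\]>45)/h[...,2]>60)/; s/h\[...,1\]>130/h[...,1]>150/' h.py
cat > ov.py <<'E'
from h import *
f=env.grab_frame("top"); print(cv2.cvtColor(f["image"],cv2.COLOR_BGR2HSV)[239:243,236:242:2].tolist())
S,T=measure(f)
im=cv2.resize(f["image"],None,fx=2,fy=2,interpolation=cv2.INTER_CUBIC)
def poly(P,col): cv2.polylines(im,[np.int32(proj(f,P)*2+.5)],True,col,1)
for c in HUE:
    s,a,L=S[c]; print(c,s,np.degrees(a),L,[(b["xy"],b["yaw"],b["L"],b["W"]) for b in T[c]])
    Rm=np.array([[np.cos(a),-np.sin(a)],[np.sin(a),np.cos(a)]])
    for z,col in ((.004,(255,0,255)),(.026,(255,255,0))):
        poly(np.c_[s+np.array([[-.051,-.065],[.051,-.065],[.051,.065],[-.051,.065]])@Rm.T,np.full(4,z)],col)
cv2.imwrite("pics/c2.png",im[150:550,270:1070])
E
python3 ov.py
```

```text
[[[65, 146, 122], [65, 147, 125], [63, 144, 122]], [[65, 147, 123], [66, 153, 123], [64, 145, 123]], [[65, 151, 123], [65, 153, 123], [64, 144, 126]], [[65, 150, 122], [65, 149, 123], [65, 153, 122]]]
red [ 0.59247718 -0.09168995] 8.7 119 [(array([ 0.4942, -0.4899]), np.float64(65.0), 60, 19), (array([ 0.4237, -0.0105]), np.float64(19.6), 58, 18), (array([0.302 , 0.2518]), np.float64(-16.5), 60, 18)]
yellow [ 0.61192322 -0.30377118] -2.7 121 [(array([ 0.4323, -0.2972]), np.float64(-12.4), 58, 18)]
blue [0.6019899  0.11596004] 11.4 119 [(array([0.432, 0.306]), np.float64(-19.5), 58, 18)]
green [0.61606243 0.30879725] 3.1 118 []
```

View pics/c2.png

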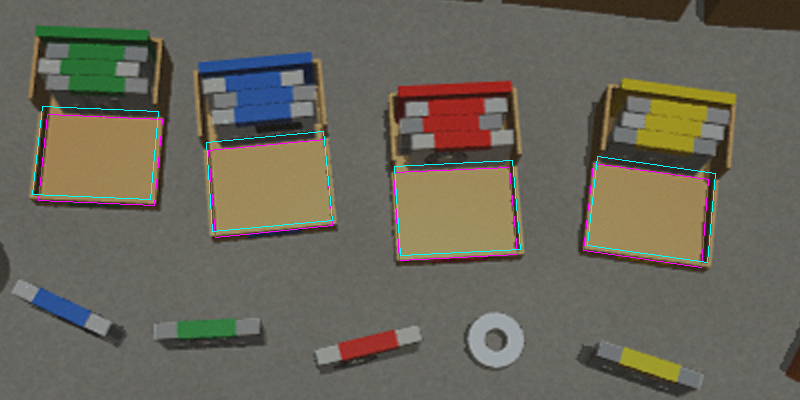

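The overlay matches all four cartons: the magenta floor and cyan rim lie on the real ones. The loose green tape only missed my saturation threshold (about 147 against 150). I'll start with red, the grey-cased one nearest (0.424,-0.011).

```bash
cat >> h.py <<'E'
ZG,ZC,OP=.036,.15,.45
def approach(psi_opts,xy,z):
    q=env.read_state()["joint_positions"]
    for psi in psi_opts:
        s=env.inverse_kinematics([*xy,z],[180,0,psi])
        if s is not None: yield abs(s[5]),psi
def file(t_xy,t_yaw,s_xy,s_a):
    sd=np.degrees(s_a); best=[]
    for k in (-90,90):
        q=[env.inverse_kinematics([*p,z],[180,0,y+k]) for p,y in((t_xy,t_yaw),(s_xy,sd)) for z in (ZG,ZC)]
        if all(v is not None for v in q): best.append((max(abs(v[5]) for v in q),k))
    k=min(best)[1]; g=[180,0,t_yaw+k]; d=[180,0,sd+k]
    env.goto([*t_xy,ZC],g); env.gripper_to(OP,25)
    print("down hit",env.move_straight([*t_xy,ZG],rate=.12,force_limit=15))
    env.gripper_to(0,25); o=env.read_state()["opening"]; print("opening",round(o,3))
    if o<.1: env.gripper_to(OP); env.move_straight([*t_xy,ZC]); return False
    env.move_straight([*t_xy,ZC],rate=.2)
    env.goto([*s_xy,ZC],d); print("held",round(env.read_state()["opening"],3))
    print("floor hit",env.move_straight([*s_xy,ZG+.0045],rate=.1,force_limit=10),env.read_state()["position"].round(4))
    env.gripper_to(OP); env.move_straight([*s_xy,ZC],rate=.15)
    print("clock",env.read_state()["clock"]); return True
E
python3 - <<'E'
from h import *
import pickle
f=env.grab_frame("top"); S,T=measure(f)
h=cv2.cvtColor(f["image"],cv2.COLOR_BGR2HSV); m=(h[...,0]>55)&(h[...,0]<75)&(h[...,1]>110)&(h[...,2]>60)
keep=np.zeros_like(m); keep[225:260,200:280]=True
g=f["image"].copy(); g[~(m&keep)]=0; g[m&keep]=(0,200,0)
T["green"]=blobs({**f,"image":g},"green",.07)
near={"red":(.424,-.011),"yellow":(.432,-.297),"blue":(.432,.306),"green":(.425,.151)}
P={c:min(T[c],key=lambda b:np.hypot(*(b["xy"]-near[c]))) for c in near}
for c in P: print(c,P[c])
pickle.dump((S,P),open("m.pkl","wb"))
file(P["red"]["box"],P["red"]["yaw"],*S["red"][:2])
cv2.imwrite("pics/r1.png",env.grab_frame("top")["image"])
E
```

```text
red {'xy': array([ 0.4237, -0.0105]), 'box': array([ 0.4239, -0.0107]), 'L': 58, 'W': 18, 'yaw': np.float64(19.6), 'px': array([319., 247.]), 'n': 254}
yellow {'xy': array([ 0.4322, -0.2973]), 'box': array([ 0.4325, -0.297 ]), 'L': 59, 'W': 18, 'yaw': np.float64(-12.4), 'px': array([460., 257.]), 'n': 260}
blue {'xy': array([0.4321, 0.3061]), 'box': array([0.4321, 0.3065]), 'L': 58, 'W': 18, 'yaw': np.float64(-19.4), 'px': array([165., 228.]), 'n': 242}
green {'xy': array([0.4246, 0.1547]), 'box': array([0.4246, 0.1547]), 'L': 57, 'W': 18, 'yaw': np.float64(8.0), 'px': array([238., 239.]), 'n': 248}
down hit False
opening 0.194
held 0.194
floor hit False [ 0.5928 -0.0917  0.041 ]
clock 10.6333
```

View pics/r1.png

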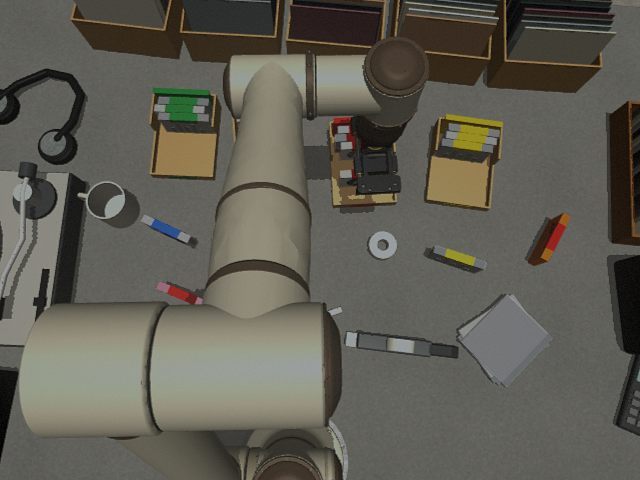

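The red tape was held (0.194 × 87 ≈ 17 mm). In the picture it stands in the red carton at about (350,178), though the gripper hides part of it. I'll file the other three the same way, then check from a clear pose.

```bash
python3 - <<'E'
from h import *
import pickle
S,P=pickle.load(open("m.pkl","rb"))
for c in ("yellow","green","blue"):
    print(c)
    if not file(P[c]["box"],P[c]["yaw"],*S[c][:2]): break
env.set_joints([87.64,22.042,.453,0,-68.411,-14.817])
f=env.grab_frame("top"); pickle.dump(f,open("f.pkl","wb"))
cv2.imwrite("pics/e1.png",cv2.resize(f["image"][75:315,135:535],(800,480),interpolation=cv2.INTER_CUBIC))
g=env.grab_frame("scene"); cv2.imwrite("pics/e2.png",cv2.resize(g["image"][200:360,110:530],(800,305),interpolation=cv2.INTER_CUBIC))
print(env.read_state()["clock"])
for c in HUE:
    s,a,_=S[c]
    for b in blobs(f,c,.074):
        d=b["box"]-s; l=[d[0]*np.cos(a)+d[1]*np.sin(a),-d[0]*np.sin(a)+d[1]*np.cos(a)]
        if np.hypot(*l)<.06: print(c,np.round(l,4),b["yaw"]-np.degrees(a),b["L"],b["W"])
for t in ("mug","label_roll"): print(t,env.search_frame(f,t)[0])
E
```

```text
yellow
down hit False
opening 0.191
held 0.192
floor hit False [ 0.6125 -0.3038  0.0411]
clock 17.85
green
down hit False
opening 0.194
held 0.191
floor hit False [0.6165 0.3091 0.0411]
clock 26.0167
blue
down hit False
opening 0.196
held 0.189
floor hit False [0.6025 0.116  0.041 ]
clock 33.1833
35.575
red [-0.0032 -0.0006] 0.8000000000000007 58 21
yellow [-0.0027  0.0008] -0.10000000000000009 59 21
blue [-0.0024  0.001 ] 0.09999999999999964 57 18
green [-0.0024  0.0009] 0.6000000000000001 57 17
mug {'xyz': [0.4821, 0.4404, 0.0516], 'score': 0.74}
label_roll {'xyz': [0.452, -0.1452, 0.0273], 'score': 0.59}
```

View pics/e1.png

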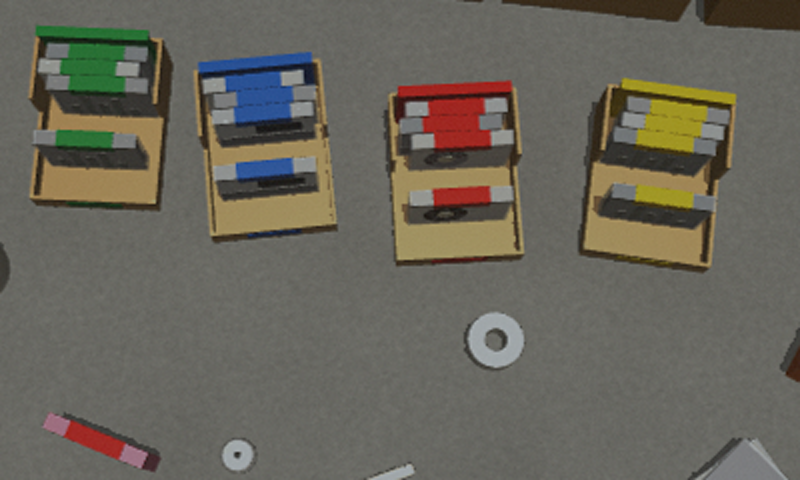

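View pics/e2.png

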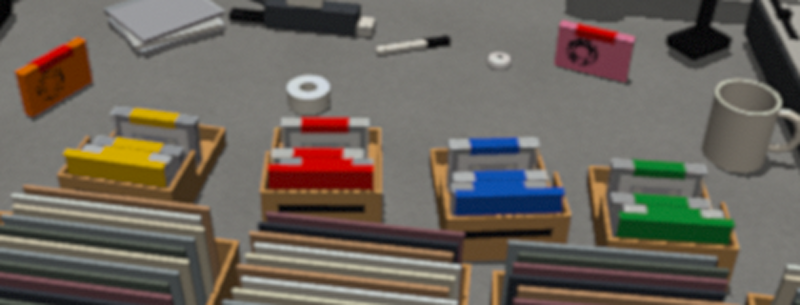

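Both views show all four tapes standing upright in the cartons of their colour, within about 4 mm and 1° of the middle. The mug and label roll have not moved.

```bash
python3 -c "
from workcell import env
env.close_job()"
```

```text
the job is handed in; nothing more can be done
```

All four cassettes are filed in the cartons of their colour, and the job was handed in at about 36 s on the robot's clock. For red I took the grey-cased tape and left the orange and pink look-alikes alone.

- **Placement:** in the last pictures each tape stands upright with its spine sticker up. The sticker centres are within about 3 mm in depth, 1 mm in width and 1° of the middle of the free space. Limits are 48 mm, 15 mm and about 15°.
- **Height and tilt:** I judged these from the two camera views and the release height, about 1 mm or less above the carton floor. I didn't measure them separately.
- **Bystanders:** the mug and the label roll read within about 2 mm of where they started.
- **Checks that went wrong:** the only one was my first colour threshold, which missed the loose green sticker. I corrected it before moving the arm.

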